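# Dock a reagent bottle and lock it in with the sprung slide

### The job

Push the brown reagent bottle with the green cap along the lane of the bottle dock until it stands fully home against the back stop; slide it upright on the dock, do not lift it. Then push the black tab of the sprung locking slide all the way in, past its stop pin, and let it go, so that it springs back and stays resting on the pin with its bar behind the bottle. Leave the white bottle and the two vials where they are.

Things in the scene. Friction and masses are not known exactly. Their poses are not given: they have to be found in the camera images.
- dock: Bottle dock, fixed, flat on the worktop: T-shaped grey plate 8 mm thick (lane strip 230 x 74 mm, slide pad beside it). Its +x is the way the bottle is pushed along the lane (to the robot's right, within 0.2 rad), +y points away from the robot, z up. Origin: underside, 125 mm from the lane strip's open end. Higher than 28 mm over the worktop only bottle, back stop (to 48 mm) and black tab stand up.
- dock_home (a point): On the plate's top in the lane: where the middle of the bottle's underside is when it is fully home; axes as the dock's. From here the back stop's face is 29.5 mm in +x; the lane is 40 mm wide between white rails 20 mm high from x -82 to +36 mm (the slide's bar passes through a window in the far one); flared guides lead in from x -115, mouth 65 mm wide.
- brown_bottle: Brown reagent bottle, green screw cap: 58 long, 35 wide, 78 high (straight body to 55), 0.14 to 0.28 kg. Origin: middle of its underside. Its +y points back out of the lane; the end face to push is 29 mm along +y. Starts on the plate in the lane's mouth, 120 to 152 mm short of home, within 0.1 rad of the lane. Slides easily (under 1.5 N); push 22 to 40 mm above the plate.
- slide (a joint): Sprung locking slide, m. 0: sprung back, bar clear of the lane (start). Grows as the tab is pushed along the dock's -y (toward the robot), to 0.046 at the end stop. Spring 2.4 N at 0, 4.2 N at the end; the stop pin adds up to 3 N in passing, a quick push or a knock more. Past 0.031 the pin jumps up behind the lug; let go then, it comes back to rest on the pin at 0.030. Let go earlier, it returns to 0.
- slide_tab (a point): Middle of the outer face (dock +y side, away from the robot) of the slide's upright black tab, where it is pushed in the dock's -y; moves with the slide, axes as the dock's. 42 mm above the worktop; tab 46 mm wide (18 mm before to 28 mm beyond this point in x), 8 mm thick, top at 57 mm. The rest of the slide lies below 25 mm. The space behind the tab is free down to 15 mm.
- slide_nose (a point): Foremost point of the half-round nose of the slide's bar (16 mm wide, top 22 mm above the worktop). Starts 7 mm outside the lane's edge; latched, it reaches 23 mm into the lane, 3 mm behind the end of a bottle that is home.
- stop_pin (a joint): Depth of the brass stop pin (8 mm across), m: 0 is up, 0.0125 fully down. A weak spring (1.5 to 3.5 N) holds it up; the slide's red lug presses it down in passing. Pressing it by hand would free the latched slide.
- white_bottle: White reagent bottle with blue cap, 58 x 35 x 78 mm, a bystander standing on the worktop some way to the left of the dock; origin at the middle of its underside.
- red_vial: Small brown vial with red cap, 22 mm across, 45 mm high, a bystander on the worktop close behind the lane strip, at one end or the other; origin at its underside.
- purple_vial: Small brown vial with purple cap, 22 mm across, 45 mm high, a bystander on the worktop close behind the lane strip, at one end or the other; origin at its underside.
Not all that is in view belongs to the job. Leave any orange look-alike of the brown_bottle alone.

How it is judged (in metres and radians):
On the way, in this order (a step that is already met when the one before it is completed fails the run):
1. the bottle is pushed fully home, the slide still back (x of brown_bottle in the frame of dock_home between -0.005 and 0.005 m and y of brown_bottle in the frame of dock_home between -0.005 and 0.005 m and angle between brown_bottle's own z axis and vertical below 0.08 rad and z of brown_bottle in the frame of dock_home between -0.004 and 0.004 m and value of joint slide below 0.01 m), for 0.1 s.
2. the slide is pushed in past its stop pin (value of joint slide above 0.034 m), for 0.02 s.
3. let go, the slide has come back onto its stop pin (value of joint slide between 0.026 and 0.0325 m and value of joint stop_pin below 0.004 m and contact force between the fingers and slide below 0.2 N), for 0.2 s.
At the end, for the whole second after the job is handed in: The brown bottle stands upright on the dock at the end of its lane, within 5 mm of home in x and y, at rest; the slide is latched on its stop pin (joint 0.026 to 0.0325 m), the pin up (under 4 mm down), nothing moving (x of brown_bottle in the frame of dock_home between -0.005 and 0.005 m and y of brown_bottle in the frame of dock_home between -0.005 and 0.005 m and angle between brown_bottle's own z axis and vertical below 0.08 rad and z of brown_bottle in the frame of dock_home between -0.004 and 0.004 m and value of joint slide between 0.026 and 0.0325 m and value of joint stop_pin below 0.004 m and velocity of joint slide between -0.01 and 0.01 m/s and linear speed of brown_bottle below 0.01 m/s); the robot touches nothing.
It fails at once if the brown bottle is lifted off the dock or carried (z of brown_bottle in the frame of dock_home above 0.012 m).
It fails at once if the brown bottle is tipped (angle between brown_bottle's own z axis and vertical above 0.35 rad).
It fails at once if the white bottle is disturbed or lifted (distance of white_bottle from where it was at the start of the episode above 0.02 m or angle between white_bottle's own z axis and vertical above 0.35 rad).
It fails at once if the red vial is disturbed or lifted (distance of red_vial from where it was at the start of the episode above 0.02 m or angle between red_vial's own z axis and vertical above 0.35 rad).
It fails at once if the purple vial is disturbed or lifted (distance of purple_vial from where it was at the start of the episode above 0.02 m or angle between purple_vial's own z axis and vertical above 0.35 rad).
It also fails if it takes over 48 s, if anything falls off the work surface, if the arm or the gripper's body presses on something with over 40 N, if the wrist force passes 120 N, or if a joint passes its speed limit or range.

### The arm

A 7-joint arm with a two-finger parallel gripper is mounted at the origin on a cart in front of the work surface, level with it; the furniture and walls round the work are solid. World frame = base frame: x ahead of the robot, y to its left, z up, the work surface at z = 0. Lengths are in mm, angles in rad, forces in N, time in s.
With the tool pointing down it reaches from about 425 to 1025 mm from the base axis. Payload 9.4 kg.
Tool frame: the origin (TCP) lies midway between the tips of the shut fingers; the grasp point (between the pads) lies 19 mm behind it; y points along the fingers, z is the direction in which the jaws open and shut, and the axes are right-handed (so a half turn about y gives the same grasp; the last joint's range is limited). The gripper opens to 93 mm and grips with 3 to 60 N. Pads are 15 mm wide; open, the fingers measure 128 mm over their backs; the gripper's body (75 mm by 188 mm) begins 65 mm behind the grasp point.
Start: joints at [-1.241, 0.599, -0.003, 1.599, 0.002, 0.943, -0.08], TCP at [286.867, 665.831, 218.618] pointing down, gripper open.
Joint ranges: [-2.57, 2.57], [-0.35, 1.97], [-1.29, 1.29], [0.11, 2.56], [-1.05, 4.19], [0.11, 1.86], [-2.63, 2.63]. Speed limits (rad/s): [2.22, 2.22, 3.01, 3.01, 3.14, 3.14, 3.14].

### API

Orientations are given as a unit quaternion [w, x, y, z].
In Python, from bench import goto, move_l, move_joints, move_gripper, dwell, ik, observe, capture, camera_params, MotionError, job_done gives the robot as it stands. Calls block until the motion is done:
- goto(position, orientation): joint-space move of the TCP to a pose.
- move_l(position, ori=None, feed=150, f_stop=None): straight line of the TCP; ori=None keeps the orientation; feed is the mean speed in mm/s. With f_stop (N) it stops when the force on the tool has changed by that much, and returns True; else False.
- move_joints(angles): joint-space move.
- move_gripper(opening): finger opening in mm; the grip force is fixed at half the most; returns when the fingers have stopped.
- dwell(seconds).
- ik(position, orientation): joint angles nearest the present ones, or None.
- observe(): the state.
- capture(name): name is "scene" or "top" or "wrist"; returns the picture (480x640x3 uint8, red, green, blue); there is no depth.
- camera_params(name): a dict with "camera_matrix" (3x3 intrinsics, pixels), "R" (3x3) and "t" (3): a world point X has camera coordinates R X + t. Camera axes: x right, y down, z forward; pixel columns grow to the right and rows downward; lengths in mm; the calibration is good to about 2 mm. The wrist camera is an equidistant fisheye: a pixel r from the principal point sees the ray r / f radians off the axis. A picture is of the moment at which its call begins: read the wrist's pose just before it. camera_params takes no time and is no camera call; for the wrist camera it gives the pose at the moment of the call.
A pose or a line that the arm cannot do raises MotionError and nothing moves.
- job_done(): hands the job in, once; it reports no verdict.
The state is a dict: "clock": time; "q": joint angles; "dq": joint speeds; "joint_efforts": joint torques, N m; "eef_pos": TCP position; "orientation": TCP orientation; "wrist_force": force on the tool from outside, world axes, zero at the start; "torque": the same for the moment, N m; "gripper_width": finger opening in mm.
Only numpy, scipy, OpenCV 4.12 (cv2) and the standard library are available. Lean on these libraries where they do the work, as an engineer would, in place of code of your own. Each camera call takes 0.05 s, during which the arm holds its last target. There are 200 camera calls.

## Working session

There is one attempt and no reset: what is moved stays moved. The work goes in short steps, each a Python script; the robot and the scene stay as the last script left them, time stands still between calls to the robot, and variables do not carry over. Pictures are saved under pics/ and viewed, about 8 in all and at most 12, crops included, and the job is handed in when it is done.

```bash
mkdir -p pics; ls; python3 - <<'E'
from bench import *
import cv2
for n in ("scene","top"):
    im=capture(n); cv2.imwrite(f"pics/{n}0.png",im[:,:,::-1]); p=camera_params(n); print(n,p)
o=observe(); print(o["clock"],o["eef_pos"],o["orientation"],o["wrist_force"])
E
```

```text
pics
scene {'camera_matrix': array([[540.55062684,   0.        , 320.37215852],
       [  0.        , 540.55062684, 240.20146872],
       [  0.        ,   0.        ,   1.        ]]), 'R': array([[ 0.85703022, -0.51525248, -0.00375271],
       [-0.39587806, -0.65377551, -0.64487065],
       [ 0.32981777,  0.55415925, -0.76428252]]), 't': array([-463.0095177 ,  262.29198502,  748.04273124])}
top {'camera_matrix': array([[590.6771115 ,   0.        , 310.55492593],
       [  0.        , 590.6771115 , 241.5964737 ],
       [  0.        ,   0.        ,   1.        ]]), 'R': array([[-0.0037023 , -0.99952973,  0.03044034],
       [-0.99824106,  0.00189293, -0.05925533],
       [ 0.05916984, -0.03060618, -0.99777863]]), 't': array([-8.01044202e-01,  5.40679312e+02,  9.82452335e+02])}
0.1 [286.70606874 665.44054203 217.84701875] [-0.69204488  0.69302629 -0.1428588   0.14275786] [ 0.04092919  0.14954213 -0.34720811]
```

View pics/top0.png

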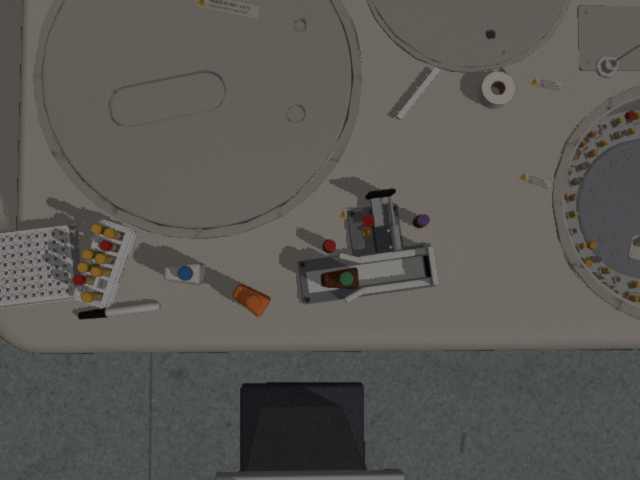

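View pics/scene0.png

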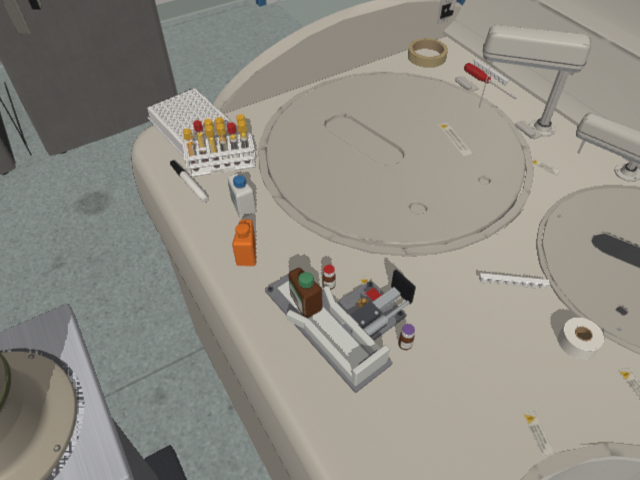

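The top view shows the brown bottle with its green cap at (345,279), in the left mouth of the dock. The look-alike at (251,299) is orange, so it is ruled out. The white bottle is at (185,273), the red vial at (329,246), the purple vial at (422,220) and the black tab at (380,194). I'll confirm these in an enlarged crop.

```bash
python3 - <<'E'
import cv2
im=cv2.imread("pics/top0.png")[175:315,285:450]
im=cv2.resize(im,None,fx=4.2,fy=4.2,interpolation=cv2.INTER_CUBIC)
im=cv2.convertScaleAbs(im,alpha=1.7)
for i in range(0,165,20):
    cv2.putText(im,str(285+i),(int(i*4.2),10),0,.4,(0,255,255),1); cv2.line(im,(int(i*4.2),12),(int(i*4.2),20),(0,255,255),1)
for i in range(0,140,20):
    cv2.putText(im,str(175+i),(0,int(i*4.2)+4),0,.4,(0,255,255),1)
cv2.imwrite("pics/crop1.png",im)
E
```

```text
(no output)
```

View pics/crop1.png

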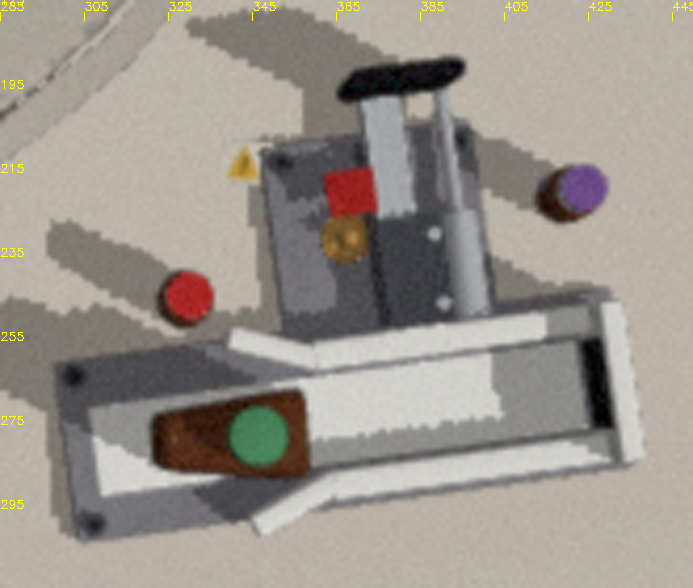

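The crop shows the brown bottle in the mouth, with its straight-body left end at crop (155,440). The tab's outer edge runs from (338,80) to (462,58), and the back stop's top front edge is at about x=605. The open-end plate corners are (56,363) and (80,540). I'll convert these to world coordinates.

```bash
cat > h.py <<'E'
import numpy as np
from bench import *
def ray(name,uv,z):
    p=camera_params(name);R=p["R"];t=p["t"]
    d=R.T@np.linalg.inv(p["camera_matrix"])@np.r_[uv,1.];c=-R.T@t
    return c+d*(z-c[2])/d[2]
def proj(name,X):
    p=camera_params(name);c=p["R"]@np.array(X)+p["t"];q=p["camera_matrix"]@c;return q[:2]/q[2]
def crop(x,y): return np.array([285+(x-1.6)/4.2,175+(y-1.6)/4.2])
E
python3 - <<'E'
from h import *
P=camera_params("top");print("cam",-P["R"].T@P["t"])
L={"plateFL":(56,363,8),"plateNL":(80,540,8),"farrail_in_L":(318,369,28),"farrail_in_R":(548,335,28),"nearrail_in_L":(333,475,28),"nearrail_in_R":(590,440,28),
"stopface_baseF":(583,342,8),"stopface_baseN":(592,433,8),"stoptopF":(603,303,48),"stoptopN":(622,461,48),"stoptopF2":(625,303,48),"stoptopN2":(641,458,48),
"tabL":(338,80,57),"tabR":(462,58,57),"botL_F":(152,412,8),"botL_N":(155,468,8),"botL_F55":(152,412,63),"botL_N55":(155,468,63),"botR_N55":(308,476,63),"botR_F55":(303,392,63),"cap":(258,436,86),
"purple":(583,187,45),"red":(188,297,45)}
for k,(x,y,z) in L.items(): print(k,ray("top",crop(x,y),z).round(1))
E
```

```text
cam [ 481.59377892   28.2449764  1012.33245738]
plateFL [508.1  19.    8. ]
plateNL [436.7   9.5   8. ]
farrail_in_L [504.9 -85.   28. ]
farrail_in_R [ 518.2 -177.3   28. ]
nearrail_in_L [462.8 -90.6  28. ]
nearrail_in_R [ 476.3 -193.5   28. ]
stopface_baseF [ 516.  -195.8    8. ]
stopface_baseN [ 479.  -198.9    8. ]
stoptopF [ 529.9 -194.9   48. ]
stoptopN [ 468.1 -201.4   48. ]
stoptopF2 [ 529.9 -203.6   48. ]
stoptopN2 [ 469.3 -208.9   48. ]
tabL [616.5 -90.5  57. ]
tabR [ 625.2 -139.    57. ]
botL_F [488.1 -19.8   8. ]
botL_N [465.5 -20.9   8. ]
botL_F55 [487.8 -17.2  63. ]
botL_N55 [466.4 -18.2  63. ]
botR_N55 [463.1 -76.8  63. ]
botR_F55 [495.2 -75.2  63. ]
cap [478.5 -55.7  86. ]
purple [ 575.8 -188.4   45. ]
red [532.8 -32.3  45. ]
```

Estimates:
- **Lane:** direction about 0.137 rad. The rail gap measures 42 mm against 40, and bottle length 58 agrees.
- **Home:** about (494,-168). The bottle is about 122 mm short of it, which fits the 120–152 range.
- **Tab:** width 49 mm against 46.

All of these are plausible, so I'll push.

```bash
cat >> h.py <<'E'
from scipy.spatial.transform import Rotation as Ro
th=0.137
d=np.array([np.sin(th),-np.cos(th),0]);n=np.array([np.cos(th),np.sin(th),0])
home=np.array([494.3,-168.3,0])
def quat(z):
    y=np.array([0,0,-1.]);q=Ro.from_matrix(np.c_[np.cross(y,z),y,z]).as_quat();return [float(v) for v in q[[3,0,1,2]]]
def at(along,across,z): 
    p=home+along*d+across*n;p[2]=z;return [float(v) for v in p]
def st(m):
    o=observe();p=np.array(o["eef_pos"])-home;print(m,"t",round(o["clock"],2),"along",round(p@d,1),"across",round(p@n,1),"z",round(o["eef_pos"][2],1),"F",np.round(o["wrist_force"],1),"w",round(o["gripper_width"],1))
E
python3 - <<'E'
from h import *
best=min((q for s in (1,-1) for q in [quat(s*n)] if ik(at(-188,0,200),q) is not None),key=lambda q:np.abs(np.array(ik(at(-188,0,200),q))-observe()["q"]).max())
print(ik(at(-188,0,200),best),observe()["q"])
goto(at(-188,0,200),best); st("above")
move_gripper(0)
move_l(at(-188,0,34),feed=120); st("down")
import cv2
cv2.imwrite("pics/top1.png",cv2.resize(capture("top")[170:310,270:450,::-1],None,fx=4,fy=4,interpolation=cv2.INTER_CUBIC))
cv2.imwrite("pics/scene1.png",cv2.resize(capture("scene")[220:400,220:440,::-1],None,fx=3,fy=3,interpolation=cv2.INTER_CUBIC))
E
```

```text
[-0.4133957   0.33513449  0.33351438  2.20446167 -0.18447413  0.62732247
  0.18974258] [-1.24070592  0.60006134 -0.00253831  1.60001536  0.00180936  0.94291315
 -0.07978999]
above t 2.49 along -188.8 across 0.5 z 199.9 F [-0.5  0.7 -1.1] w 93.5
down t 5.47 along -188.0 across 0.2 z 34.5 F [ 1.1 -0.6  0.8] w 0.9
```

View pics/scene1.png

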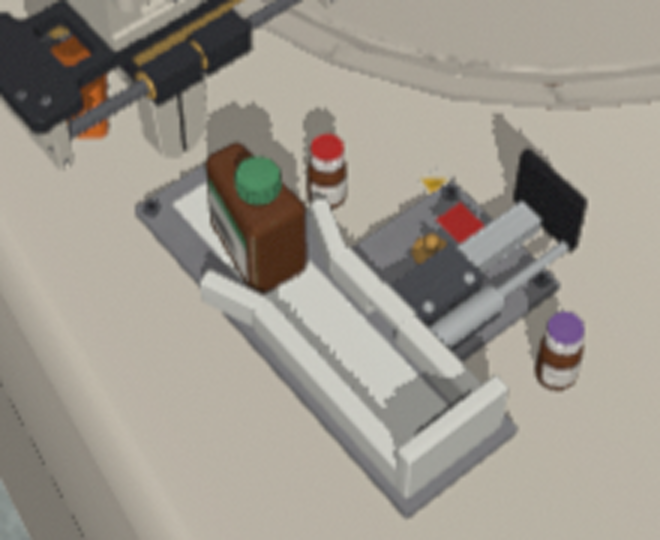

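The fingers at (175,150) are shut and upright behind the bottle's left end, and the lane ahead is clear. I'll push now, with a force stop for the last part.

```bash
python3 - <<'E'
from h import *
import cv2
q=observe()["orientation"]
print(move_l(at(-65,0,34),feed=60,f_stop=12)); st("mid")
print(move_l(at(-29,0,34),feed=25,f_stop=7)); st("end")
cv2.imwrite("pics/scene2.png",cv2.resize(capture("scene")[220:400,220:440,::-1],None,fx=3,fy=3,interpolation=cv2.INTER_CUBIC))
E
```

```text
False
mid t 7.78 along -65.1 across 0.1 z 34.0 F [ 0.5  1.  -0. ] w 0.6
True
end t 8.83 along -36.8 across -0.2 z 33.8 F [0.3 1.1 1.2] w 0.8
```

View pics/scene2.png

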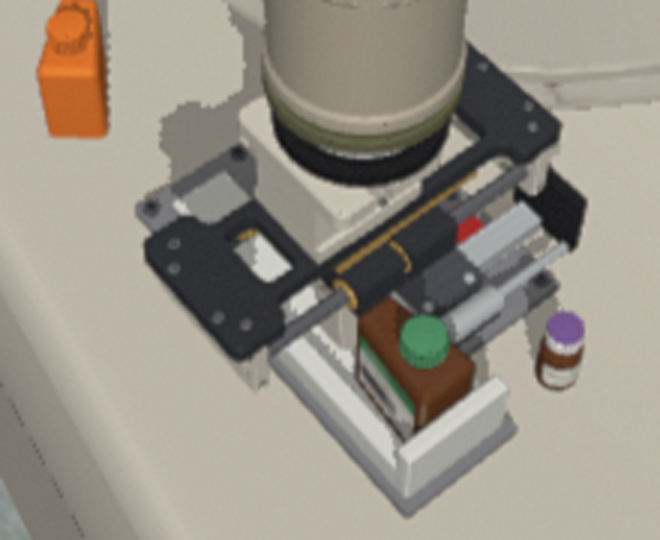

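The push stopped at -36.8 mm, against -36.5 expected for home, and the bottle stands at the back stop. I'll press again gently to confirm, then back off and raise.

```bash
python3 - <<'E'
from h import *
import cv2
print(move_l(at(-32,0,34),feed=10,f_stop=5)); st("press")
dwell(0.2)
move_l(at(-70,0,34),feed=80); move_l(at(-70,0,170),feed=200)
tq=[quat(s*d) for s in (1,-1)]
P=at(54,190,170)
P=[632.,-0.,170.]
tab=np.array([619.5,-113.,0]); g=tab+45*n; g[2]=150
sol=[(q,ik(list(g),q)) for q in tq]; 
q=min((s for s in sol if s[1] is not None),key=lambda s:np.abs(np.array(s[1])-observe()["q"]).max())
print(q[1]); goto(list(map(float,g)),q[0]); st("tab above")
dwell(0.1)
cv2.imwrite("pics/top2.png",cv2.convertScaleAbs(cv2.resize(capture("top")[175:315,285:450,::-1],None,fx=4.2,fy=4.2,interpolation=cv2.INTER_CUBIC),alpha=1.6))
cv2.imwrite("pics/scene3.png",cv2.resize(capture("scene")[220:400,220:440,::-1],None,fx=3,fy=3,interpolation=cv2.INTER_CUBIC))
E
```

```text
True
press t 9.16 along -36.9 across -0.5 z 33.5 F [-0.4  1.3  0.3] w 0.4
[ 0.2194602   0.61793482 -0.22420112  1.77647737  0.18652379  0.76783883
  1.60854689]
tab above t 11.85 along -37.8 across 175.6 z 148.8 F [ 0.9 -0.  -0.1] w 0.4
```

View pics/top2.png

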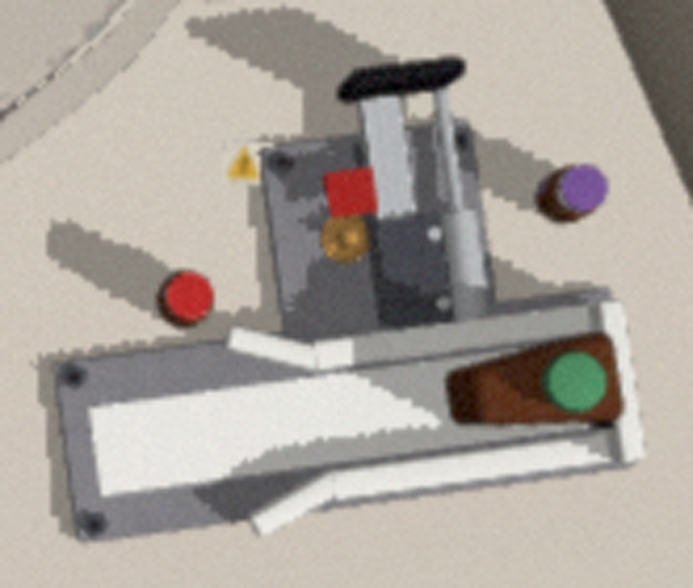

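View pics/scene3.png

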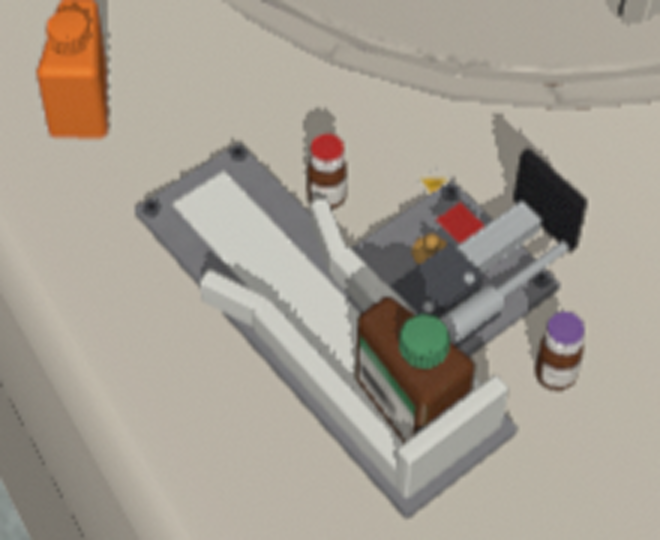

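The bottle is home: its far end is against the stop and it is parallel to the rails. The slide is still back and the vials have not moved. The tab is unchanged, with its top edge from (338,80) to (462,58). Next is the tab, with contact expected at TCP across about 139 mm.

```bash
python3 - <<'E'
from h import *
p=np.array([619.5,-113.,34])
f=lambda o,z=34.:[float(v) for v in (p+o*n)[:2]]+[z]
move_l(f(45),feed=120); st("down")
dwell(0.2)
print(move_l(f(-6),feed=25,f_stop=2.2)); st("contact")
E
```

```text
down t 13.17 along -37.6 across 177.1 z 34.7 F [-0.3 -0.4  0.2] w 0.2
True
contact t 14.65 along -37.7 across 143.7 z 34.0 F [ 2.4 -0.1  2.4] w 0.9
```

```bash
python3 - <<'E'
from h import *
for i in range(4): dwell(0.1); st("hold")
p=np.array([619.5,-113.,34])
f=lambda o,z=34.:[float(v) for v in (p+o*n)[:2]]+[z]
# across = 131.6+o ; step on gently to see where the spring force stays
print(move_l(f(8),feed=25)); 
for i in range(3): dwell(0.1); st("139.6")
print(move_l(f(4),feed=25)); 
for i in range(3): dwell(0.1); st("135.6")
E
```

```text
hold t 14.75 along -37.7 across 144.2 z 33.9 F [2.7 0.1 2. ] w 0.5
hold t 14.85 along -37.7 across 144.2 z 33.7 F [1.9 0.5 2.7] w 0.2
hold t 14.95 along -37.8 across 144.1 z 33.6 F [ 2.9 -0.2  2. ] w 0.5
hold t 15.05 along -37.8 across 143.8 z 33.6 F [2.3 1.4 3.3] w 0.4
False
139.6 t 15.46 along -37.8 across 139.2 z 33.8 F [ 2.2  0.1 -2.5] w 0.2
139.6 t 15.56 along -37.8 across 139.4 z 33.8 F [ 2.6  0.6 -1.5] w 0.2
139.6 t 15.66 along -37.8 across 139.5 z 33.9 F [ 2.4 -0.2 -2.2] w 0.2
False
135.6 t 16.07 along -37.7 across 135.5 z 34.0 F [ 3.5  1.  -1.9] w 0.8
135.6 t 16.17 along -37.7 across 135.6 z 34.0 F [ 2.2 -0.  -1.8] w 0.7
135.6 t 16.27 along -37.7 across 135.7 z 34.0 F [ 3.2  1.5 -1.9] w 0.2
```

Contact at across 144 is confirmed, with a steady spring force of about 2.5 N. I'll push to about 40 mm of slide (across 104), then let go.

```bash
python3 - <<'E'
from h import *
import cv2
p=np.array([619.5,-113.,34])
f=lambda o,z=34.:[float(v) for v in (p+o*n)[:2]]+[z]
print(move_l(f(-27.6),feed=35,f_stop=25)); st("in"); dwell(0.15); st("held")
move_l(f(-12),feed=40); st("out1"); dwell(.2); st("out1b")
move_l(f(30),feed=100); move_l(f(60,150.),feed=150); dwell(.1); st("clear")
for i,(nm,a,b,s) in enumerate((("top",(175,315),(285,450),4.2),("scene",(220,400),(220,440),3))):
    cv2.imwrite(f"pics/{nm}4.png",cv2.convertScaleAbs(cv2.resize(capture(nm)[a[0]:a[1],b[0]:b[1],::-1],None,fx=s,fy=s,interpolation=cv2.INTER_CUBIC),alpha=1.4))
E
```

```text
False
in t 17.32 along -37.8 across 104.1 z 34.1 F [3.6 1.8 0.4] w 0.1
held t 17.47 along -37.8 across 104.2 z 34.1 F [ 4.4  2.6 -0.4] w 0.4
out1 t 18.01 along -37.3 across 118.7 z 33.6 F [ 0.1 -0.5 -0.8] w 0.3
out1b t 18.21 along -37.5 across 119.1 z 33.9 F [ 0.8 -0.9 -0.2] w 0.0
clear t 19.82 along -37.8 across 190.6 z 148.8 F [-0.3 -0.6 -0. ] w 0.7
```

View pics/top4.png

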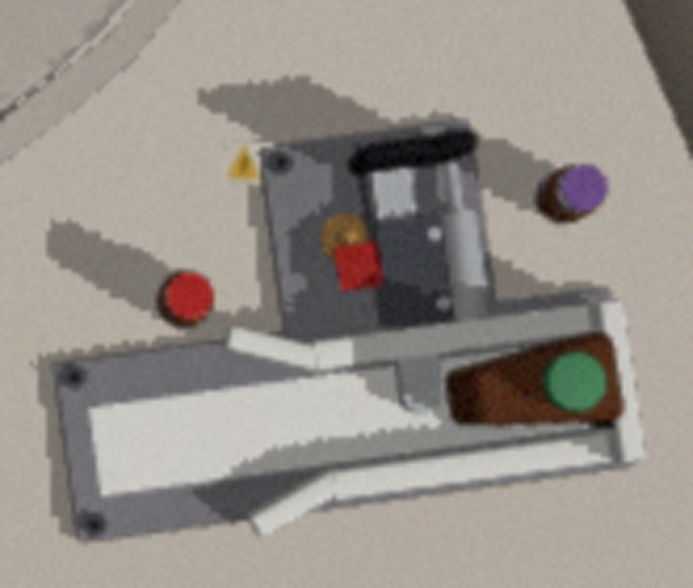

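View pics/scene4.png

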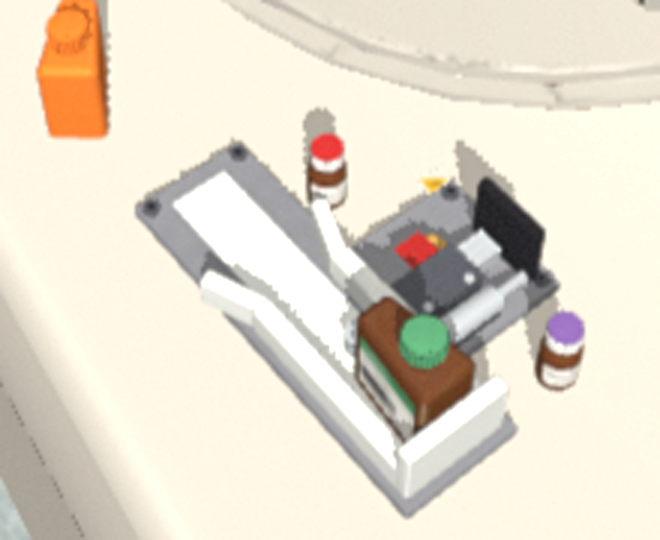

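The slide is latched: the red lug at (358,265) now sits lane-side of the brass pin at (345,233). The tab has moved about 30 mm, and the bar at (415,385) is in the lane behind the bottle. The bottle is home, and the gripper is clear.

```bash
python3 -c "
from bench import *
dwell(0.2); job_done()"
```

```text
the job is handed in; nothing more can be done
```

The brown bottle is fully home and the locking slide is latched behind it. I handed the job in at about 20 s of the 48 s allowed; no verdict came back.

- **Bottle:** I pushed it along the lane with shut fingers until the force stop triggered at the back stop, 36.8 mm short of home. That is within 0.3 mm of what I expected, and a second gentle press stopped at 36.9 mm. The pictures show it standing against the stop.
- **Slide:** I pushed the tab in about 40 mm at low speed with the spring force steady, then let it go. The force fell to about zero, and the picture shows it resting about 30 mm in. The red lug is past the brass pin and the bar is in the lane behind the bottle.
- **Bystanders:** The two vials and the orange bottle look unmoved in the pictures. I did not re-check the white bottle after the start, but nothing went near it below 140 mm height. The arm was clear of everything at the end.

One check disagreed: the fingers met the tab about 4.5 mm earlier than I had worked out from the picture. I settled it from the spring force at contact and measured the push from there.

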